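Put the stacking lunchbox together

TASK

Put the lunchbox together on the middle of the wooden coaster (not the black one), building upward one part at a time: first the blue tier, then the yellow tier on it, then the red tier, and last the steel lid. Each foot must be plugged fully into the tier below, so that the finished stack stands straight and still; leave the jigger, the dropper bottle and the bottle stopper where they are.

Things in the scene. Friction and masses are not known exactly. Their poses are not given: they have to be found in the camera images.
- tier_blue: Blue round lunchbox tier, an upright open cup 62 mm across, straight-sided, 50 mm tall; 3 mm wall, steel rim. Its narrower steel foot (50 mm across, 8 mm tall) plugs 8 mm into the 56 mm wide mouth of another tier until its shoulder rests on that rim: origins then 42 mm apart. 0.08-0.17 kg. Grasp across the sides. Origin: centre of the foot's underside; z up.
- tier_yellow: Yellow round lunchbox tier, an upright open cup 62 mm across, straight-sided, 50 mm tall; 3 mm wall, steel rim. Its narrower steel foot (50 mm across, 8 mm tall) plugs 8 mm into the 56 mm wide mouth of another tier until its shoulder rests on that rim: origins then 42 mm apart. 0.08-0.17 kg. Grasp across the sides. Origin: centre of the foot's underside; z up.
- tier_red: Red round lunchbox tier, an upright open cup 62 mm across, straight-sided, 50 mm tall; 3 mm wall, steel rim. Its narrower steel foot (50 mm across, 8 mm tall) plugs 8 mm into the 56 mm wide mouth of another tier until its shoulder rests on that rim: origins then 42 mm apart. 0.08-0.17 kg. Grasp across the sides. Origin: centre of the foot's underside; z up.
- steel_lid: Steel lid, right way up, 63 mm across, 38 mm tall. Its foot (50 mm across, 8 mm tall) plugs into a tier as a tier's foot does, its origin then 42 mm above that tier's. Slightly domed disc 8 to 15 mm above the origin, then a black knob: 16 mm neck, from 20 to 37 mm a straight grip 24 mm across. 0.055-0.115 kg. Origin: centre of the foot's underside; z up.
- walnut_coaster: Round dark brown wooden coaster, 94 mm in diameter, 8 mm thick, fixed to the worktop: the lunchbox is built on its middle. Origin: centre of its underside, on the worktop; its top is 8 mm higher.
- black_coaster: Round black stone coaster with white veins, 94 mm in diameter, 8 mm thick, fixed; not used. Origin: centre of its underside.
- jigger: Copper-coloured hourglass-shaped measure, 46 mm in diameter, 84 mm tall; loose bystander that stays where it stands. Origin: centre of its underside, z up.
- bitters: Small brown dropper bottle with a black rubber top, 33 mm in diameter, 102 mm tall; loose bystander that stays where it stands. Origin: centre of its underside, z up.
- stopper: Bottle stopper standing on its copper-coloured knob, black ribbed plug upward, 28 mm in diameter, 47 mm tall; loose bystander that stays where it stands. Origin: centre of its underside, z up.
Not all that is in view belongs to the job. Leave any green look-alike of the steel_lid alone.

How it is judged:
By the outcome, as a careful person would: the job done as asked, in the order asked, and still so for the second after the job is handed in, with the robot touching nothing.
It also fails if it takes over 106 s, if anything falls off the work surface, if the arm or the gripper's body presses on something with over 40 N, if the wrist force passes 120 N, or if a joint passes its speed limit or range.

ROBOT

A 6-joint arm with a two-finger parallel gripper is mounted at the origin on the work surface; the furniture and walls round the work are solid. World frame = base frame: x ahead of the robot, y to its left, z up, the work surface at z = 0. Lengths are in mm, angles in rad, forces in N, time in s.
With the tool pointing down it reaches from about 400 to 925 mm from the base axis. Payload 12.5 kg.
Tool frame: the origin (TCP) lies at the very end of the fingers, on their centre line; the grasp point (between the pads) lies 19 mm behind it; z points along the fingers, y is the line along which they close (so a half turn about z gives the same grasp; the last joint's range is limited). The gripper opens to 95 mm and grips with 3 to 60 N. Pads are 20 mm wide; open, the fingers measure 119 mm over their backs; the gripper's body (75 mm by 180 mm) begins 59 mm behind the grasp point.
Start: joints at [-0.106, 0.491, 1.559, -0, 1.092, -0.106], TCP at [625.017, 0.021, 214.661] pointing down, gripper open.
Joint ranges: [-3.1, 3.1], [-0.84, 2.19], [0.05, 2.79], [-1.13, 4.28], [0.06, 2.93], [-2.69, 2.69]. Speed limits (rad/s): [2.22, 2.22, 2.79, 3.14, 3.14, 3.14].

INTERFACE

Orientations are given as [roll, pitch, yaw] about the fixed x, y, z axes, in that order (R = Rz(yaw) Ry(pitch) Rx(roll)).
In Python, from cell import state, read_camera, camera_info, job_done gives the robot as it stands.
- The arm moves only by the shell command python3 -m handwheel, which reads ROWS from standard input. ROWS is one flat JSON list of numbers that holds 1 to 5 rows one after another, with no inner brackets; each row has 5 numbers: dx, dy, dz in mm, then a turn about the tool's z in rad, then the opening from 0.0 (shut) to 1.0 (fully open); each row is the pose to reach, as a shift and turn from the pose commanded when the command began, along the tool's axes at that moment; what a row does not reach only later rows make up. A row lasts 1/12 s, in which the tool goes at most 41.7 mm and 0.125 rad, less where a joint would pass 70% of its speed; a pose out of reach is approached as far as the arm can. The fingers move at their own pace and stop on an object; the grip force is fixed at half the most. Time passes only in rows, so rows that do not move let the fingers close. It prints the time, the measured TCP pose, the force, the opening and the grip force at its end. Input that does not fit is refused with a message, and nothing moves.
- state(): the state, without advancing time (a new reading comes with each control period).
- read_camera(name): name is "scene" or "side" or "wrist"; returns (picture, depth): 420x560x3 uint8, red, green, blue; 420x560 float32, mm along the optical axis (not along the pixel's ray), 0 where there is no reading.
- camera_info(name): a dict with "vertical_fov" (degrees; the focal length in pixels is half the picture's height over the tangent of half this angle, whatever the lens; pixels are square), "cx", "cy" (the principal point, pixels), "origin" and "attitude" of the camera in the world. Camera axes: x right, y down, z forward; pixel columns grow to the right and rows downward; lengths in mm; the calibration is good to about 2 mm. The wrist camera is an equidistant fisheye: a pixel r from the principal point sees the ray r / f radians off the axis. A picture is of the moment at which its call begins: read the wrist's pose just before it. camera_info takes no time and is no camera call; for the wrist camera it gives the pose at the moment of the call.
- job_done(): hands the job in; it is judged then, once.
The state is a dict: "t": time; "joints": joint angles; "qvel": joint speeds; "tau": joint torques, N m; "eef_pos": TCP position; "tcp_rot": TCP orientation; "ft_force": force on the tool from outside, world axes, zero at the start; "moment": the same for the moment, N m; "opening": opening from 0.0 (shut) to 1.0 (fully open); "grip_force": force on a finger pad.
Only numpy, scipy, OpenCV 4.12 (cv2) and the standard library are available. Lean on these libraries where they do the work, as an engineer would, in place of code of your own. Each camera call takes 0.05 s, during which the arm holds its last target. There are 200 camera calls.

## Working session

There is one attempt and no reset: what is moved stays moved. The work goes in short steps, Python scripts to look and compute and a shell command to move; the robot and the scene stay as the last step left them, time stands still between calls to the robot, and variables do not carry over. Pictures are saved under pics/ and viewed, at most 14 in all, crops included, and the job is handed in when it is done.

```bash
mkdir -p pics; ls
python3 - <<'E'
from cell import *
import cv2,numpy as np
s=state();print(s)
for n in("scene","side","wrist"):
    i=camera_info(n);print(n,i)
    p,d=read_camera(n);cv2.imwrite(f"pics/{n}0.png",p[:,:,::-1]);np.savez(f"pics/{n}0.npz",p=p,d=d)
E
```

```text
pics
{'t': 0.0, 'joints': array([-1.05586556e-01,  4.91526837e-01,  1.55947281e+00, -3.08038630e-05,
        1.09169408e+00, -1.05581506e-01]), 'qvel': array([-0.0002583 , -0.00142176, -0.00127465, -0.00103111, -0.0013481 ,
        0.00047079]), 'tau': array([-9.52334158e-04, -6.12640929e+01, -2.58175153e+01,  6.92750537e-02,
        4.83079045e-02, -1.38641695e-05]), 'eef_pos': array([6.24744594e+02, 5.07202414e-02, 2.14074036e+02]), 'tcp_rot': array([-3.14049484e+00, -8.88686608e-05,  1.57080544e+00]), 'ft_force': array([-0.66986882, -1.24739325,  0.69985052]), 'moment': array([-0.03523176, -0.01176573, -0.01722288]), 'grip_force': 0.0, 'opening': 1.0006918055644016}
scene {'vertical_fov': 45.60481767250272, 'cx': 272.98480058453913, 'cy': 212.832334806475, 'origin': array([ -128.93292467, -1014.50983489,   798.70086434]), 'attitude': array([-2.12580899,  0.01389361, -0.57240656])}
side {'vertical_fov': 48.18801025252913, 'cx': 280.4181947834389, 'cy': 209.27517042985176, 'origin': array([ 392.80718496, -926.81682834,  601.25815863]), 'attitude': array([-2.09712644, -0.01340752, -0.1031554 ])}
wrist {'vertical_fov': 65.70646984690485, 'cx': 281.40841933728814, 'cy': 205.70699531370224, 'origin': array([626.15370684,  76.86155818, 383.94357995]), 'attitude': array([ 2.86902292e+00,  1.39084035e-03, -5.62036341e-04])}
```

View pics/scene0.png

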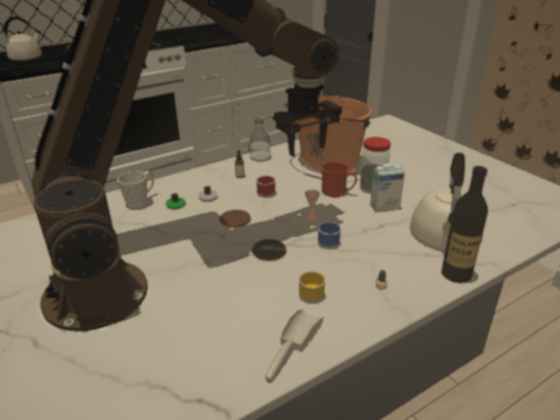

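View pics/side0.png

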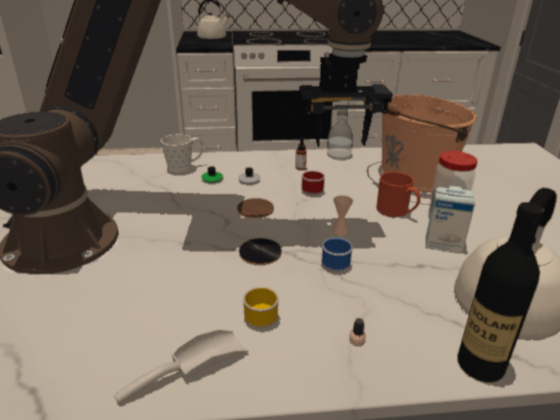

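View pics/wrist0.png

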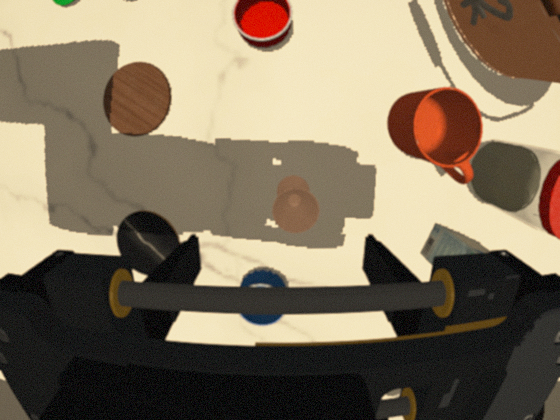

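The steel lid and its green look-alike stand side by side. In scene they are at (207,192) grey and (176,201) green, in side at (249,175) grey and (212,174) green. The grey disc fits "steel". The wooden coaster is the brown disc at side (255,208), and the black one is at (260,250). The tiers in side are blue (337,255), yellow (261,307) and red (313,183). I'll measure them and enlarge the lids.

```bash
cat > h.py <<'E'
import numpy as np,cv2
from scipy.spatial.transform import Rotation as R
from cell import *
def rays(i,uv,fish=False):
    uv=np.atleast_2d(np.float64(uv)); f=210/np.tan(np.radians(i["vertical_fov"]/2))
    x=(uv-[i["cx"],i["cy"]])/f
    if fish:
        r=np.linalg.norm(x,axis=1,keepdims=True)+1e-12
        v=np.hstack([x/r*np.sin(r),np.cos(r)])
    else: v=np.hstack([x,np.ones((len(x),1))])
    return v@R.from_euler('xyz',i["attitude"]).as_matrix().T
def plane(i,uv,z,fish=False):
    v=rays(i,uv,fish);o=np.array(i["origin"]);return o+v*((z-o[2])/v[:,2:])
def cross(rs):  # rs: list of (origin, dir) -> nearest point, residual
    A=0;b=0
    for o,v in rs:
        v=v/np.linalg.norm(v);P=np.eye(3)-np.outer(v,v);A=A+P;b=b+P@o
    x=np.linalg.solve(A,b);return x,[np.linalg.norm((np.eye(3)-np.outer(v,v)/(v@v))@(x-o)) for o,v in rs]
def blobs(p,lo,hi,amin=60):
    h=cv2.cvtColor(p,cv2.COLOR_RGB2HSV);m=cv2.inRange(h,np.array(lo),np.array(hi))
    n,l,s,c=cv2.connectedComponentsWithStats(m)
    return [(s[k,4],c[k].round(1),s[k,:4],l==k) for k in range(1,n) if s[k,4]>=amin]
E
python3 - <<'E'
from h import *
cols=dict(blue=((105,120,30),(125,255,255)),yellow=((18,150,60),(32,255,255)),red=((172,150,30),(180,255,255)),brown=((3,60,40),(15,200,140)),green=((50,150,30),(75,255,255)))
for n in("scene","side"):
    z=np.load(f"pics/{n}0.npz");p=z["p"];d=z["d"];i=camera_info(n)
    for k,(lo,hi) in cols.items():
        for a,c,b,m in blobs(p,lo,hi,80):
            if a>2500: continue
            v,u=np.nonzero(m&(d>0));r=rays(i,np.c_[u,v]);P=np.array(i["origin"])+r*d[v,u][:,None]
            print(n,k,a,c,b,"min",np.percentile(P,2,0).round(),"max",np.percentile(P,98,0).round())
i=cv2.imread("pics/side0.png");cv2.imwrite("pics/lids.png",cv2.resize(i[145:225,180:330],(750,400),interpolation=cv2.INTER_CUBIC))
for uv in [(249,172),(249,177),(249,169)]:print(uv,plane(camera_info("side"),uv,11).round())
E
```

```text
scene yellow 249 [311.7 279.4] [301 273  22  14] min [ 422. -297.   12.] max [ 460. -261.   48.]
scene yellow 220 [311.1 293.1] [300 286  23  14] min [ 400. -323.   14.] max [ 441. -290.   44.]
scene brown 546 [94.8 29.6] [78  0 35 61] min [117. 122. 521.] max [186. 186. 628.]
scene brown 1144 [126.8  90.7] [ 81   0  81 187] min [ 63.  45. 232.] max [291. 136. 615.]
scene brown 1454 [283.2  37. ] [232   0 106  79] min [418. -63. 439.] max [632. -12. 613.]
scene brown 1394 [ 66.7 121.2] [ 33  51  65 145] min [-40. 129. 247.] max [132. 190. 515.]
scene brown 102 [501.3  92.6] [493  85  17  16] min [3072.  970. -414.] max [3124. 1090. -315.]
scene brown 113 [505.2 125.8] [497 117  17  17] min [3069.  878. -635.] max [3119.  993. -535.]
scene brown 126 [551.2 159.8] [542 152  18  17] min [3067.  495. -751.] max [3119.  613. -640.]
scene brown 134 [ 60.2 180.6] [ 42 175  35  16] min [-37.  52. 251.] max [ 36. 127. 282.]
scene brown 340 [265.6 185.5] [256 176  20  21] min [573. 156.   5.] max [633. 220.  52.]
scene brown 631 [ 69.3 215.7] [ 38 191  71  49] min [-68. -86. 228.] max [ 57. -2
[... 680 characters left out ...]
316.7] [245 306  33  21] min [ 403. -324.   15.] max [ 457. -305.   48.]
side brown 1559 [335.4  17.9] [285   0  99  43] min [509. -67. 436.] max [661. -11. 507.]
side brown 144 [312.7 182. ] [301 171  24  24] min [573. 156.  10.] max [631. 218.  52.]
side brown 529 [341.2 215.5] [331 196  22  41] min [618. -34.   1.] max [657.  11.  85.]
side brown 632 [254.7 208.2] [237 198  37  22] min [400.  60.   1.] max [484. 148.  11.]
side brown 115 [261.8 260.2] [240 251  41  14] min [ 400. -132.    2.] max [485. -99.  10.]
side green 131 [211.8 177. ] [202 173  20   9] min [306. 254.  10.] max [355. 296.  20.]
(249, 172) [[437. 304.  11.]]
(249, 177) [[435. 271.  11.]]
(249, 169) [[438. 324.  11.]]
```

View pics/lids.png

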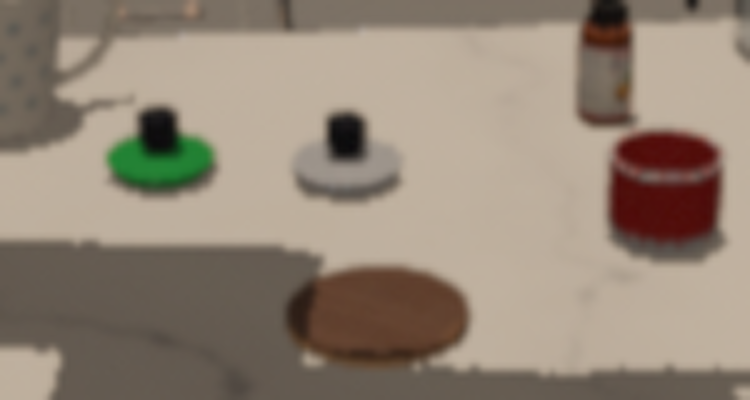

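The crop confirms it: the grey steel lid with black knob is on the right at crop (347,165), and the green one is on the left at (160,160). The brown coaster is at (378,313). Next I'll check the obstacles and move to view the wooden coaster.

```bash
python3 - <<'E'
from h import *
i=camera_info("side")
for n,uv in dict(wine=(487,370),stop=(357,341),kettle=(465,290),scoop=(240,345),bitters=(301,168)).items(): print(n,plane(i,uv,0).round()[0])
E
echo '[0, -180, 0, 0, 1, 0, -180, 0, 0, 1, 0, -180, 0, 0, 1, 0, -180, 0, 0, 1, 0, -180, 0, 0, 1]' | python3 -m handwheel
echo '[0, 0, 0, 0, 1, 0, 0, 0, 0, 1]' | python3 -m handwheel
cat > look.py <<'E'
import sys;from h import *
s=state();i=camera_info("wrist");p,d=read_camera("wrist")
n=sys.argv[1];cv2.imwrite(f"pics/{n}.png",p[:,:,::-1]);np.savez(f"pics/{n}.npz",p=p,d=d,**i,tcp=s["eef_pos"])
print(s["t"],s["eef_pos"].round(1),s["tcp_rot"].round(4),i["origin"].round(1))
E
python3 look.py coast
```

```text
wine [ 787. -439.    0.]
stop [ 593. -358.    0.]
kettle [ 840. -244.    0.]
scoop [ 392. -349.    0.]
bitters [595. 343.   0.]
t: 0.57
eef_pos: [439.8, 0.5, 214.3]
tcp_rot: [-3.139, -0.0, 1.571]
ft_force: [1.3, -0.2, 0.6]
opening: 1.0
grip_force: 0.0
t: 0.73
eef_pos: [445.4, -0.1, 215.2]
tcp_rot: [3.14, 0.0, 1.571]
ft_force: [0.7, -0.2, -0.5]
opening: 1.001
grip_force: 0.0
0.7333 [ 4.454e+02 -1.000e-01  2.152e+02] [3.1401e+00 2.0000e-04 1.5705e+00] [446.3  76.8 385. ]
```

View pics/coast.png

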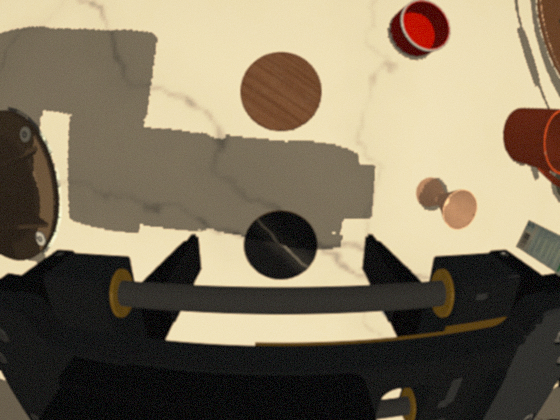

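The wooden coaster is at (281,91) and in clear view, and the black one is at (281,244). I'll measure the coaster's centre and height, and go to the blue view.

```bash
cat >> h.py <<'E'
def circ(i,pts,z,fish=True):
    """rim points on plane z -> centre, radius (algebraic fit with trimming)"""
    P=plane(i,pts,z,fish)[:,:2];k=np.ones(len(P),bool)
    for _ in range(6):
        A=np.c_[2*P[k],np.ones(k.sum())];s=np.linalg.lstsq(A,(P[k]**2).sum(1),rcond=None)[0]
        r=np.sqrt(s[2]+s[:2]@s[:2]);e=abs(np.linalg.norm(P-s[:2],axis=1)-r);k=e<max(1.5,2*np.median(e))
    return s[:2].round(1),round(r,1),k.mean().round(2)
def load(n):
    z=np.load(f"pics/{n}.npz");return z["p"],z["d"],{k:z[k] for k in("vertical_fov","cx","cy","origin","attitude")}
def contour(m):
    m=m.astype(np.uint8);c=max(cv2.findContours(m,cv2.RETR_EXTERNAL,cv2.CHAIN_APPROX_NONE)[0],key=cv2.contourArea)
    return cv2.convexHull(c)[:,0,:],c[:,0,:]
E
python3 - <<'E'
from h import *
C=[]
for n,roi in(("coast",(230,35,340,145)),("wrist0",(85,45,190,150))):
    if n=="coast":p,d,i=load(n)
    else:
        z=np.load("pics/wrist0.npz");p=z["p"];d=z["d"];i={'vertical_fov': 65.70646984690485, 'cx': 281.40841933728814, 'cy': 205.70699531370224, 'origin': np.array([626.15370684,  76.86155818, 383.94357995]), 'attitude': np.array([ 2.86902292e+00,  1.39084035e-03, -5.62036341e-04])}
    x0,y0,x1,y1=roi;q=np.zeros_like(p);q[y0:y1,x0:x1]=p[y0:y1,x0:x1]
    h=cv2.cvtColor(q,cv2.COLOR_RGB2HSV)[100:101,int((x0+x1)/2)];
    b=max(blobs(q,(0,75,30),(20,255,185)),key=lambda t:t[0]);hu,c=contour(b[3])
    uv=hu.mean(0)*0+np.array(cv2.fitEllipse(c)[0]);print(n,h,b[:3],uv,circ(i,c,8),np.median(d[b[3]]))
    C.append((i["origin"],rays(i,uv,True)[0]))
print(cross(C))
E
echo '[-200, 150, 0, 0, 1, -200, 150, 0, 0, 1, -200, 150, 0, 0, 1, -200, 150, 0, 0, 1, -200, 150, 0, 0, 1]' | python3 -m handwheel
echo '[-45, 5, 0, 0, 1, -45, 5, 0, 0, 1, -45, 5, 0, 0, 1, -45, 5, 0, 0, 1]' | python3 -m handwheel
python3 look.py blue
```

```text
coast [[ 13 146 122]] (np.int32(5091), array([280.5,  91.1]), array([240,  52,  82,  79], dtype=int32)) [280.52938843  91.12427521] (array([445.8, 107.3]), np.float64(46.1), np.float64(1.0)) 355.17868
wrist0 [[ 12 147 128]] (np.int32(4057), array([136.6,  98.7]), array([102,  62,  70,  75], dtype=int32)) [136.61207581  98.67355347] (array([447.4, 107.2]), np.float64(46.8), np.float64(0.91)) 354.4855
(array([ 4.45770446e+02,  1.07539456e+02, -4.96988064e-02]), [np.float64(0.07264576289202283), np.float64(0.07264576289201963)])
t: 1.2
eef_pos: [572.2, -168.8, 214.0]
tcp_rot: [3.142, -0.0, 1.571]
ft_force: [1.0, 0.8, -0.2]
opening: 1.001
grip_force: 0.0
t: 1.53
eef_pos: [575.3, -211.7, 213.7]
tcp_rot: [-3.141, -0.001, 1.57]
ft_force: [-0.4, 1.3, -0.4]
opening: 1.002
grip_force: 0.0
1.5333 [ 575.3 -211.7  213.7] [-3.1406e+00 -8.0000e-04  1.5700e+00] [ 576.8 -134.9  383.6]
```

View pics/blue.png

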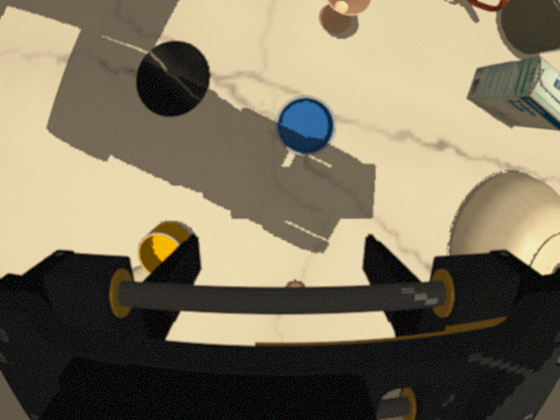

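Blue tier is at (305,125) from above, yellow at (165,250) partly hidden, and the stopper at (295,285).

```bash
cat > meas.py <<'E'
import sys;from h import *
# meas.py name kind zrim u0 v0 u1 v1
n,kind=sys.argv[1:3];Z=float(sys.argv[3]);x0,y0,x1,y1=map(int,sys.argv[4:8])
rng=dict(blue=((100,90,20),(128,255,255)),yellow=((15,110,40),(35,255,255)),red=((168,110,20),(180,255,255)),red2=((0,150,20),(8,255,255)),wood=((0,75,30),(20,255,185)))[kind]
p,d,i=load(n);q=np.zeros_like(p);q[y0:y1,x0:x1]=p[y0:y1,x0:x1]
b=max(blobs(q,*rng),key=lambda t:t[0]);hu,c=contour(b[3]);e=cv2.fitEllipse(c)
print(n,b[0],b[2],"ell",np.round(e[0],1),np.round(e[1],1),"circ",circ(i,c,Z))
m=cv2.dilate(b[3].astype(np.uint8),np.ones((5,5)))>0;v,u=np.nonzero(m&(d>0))
f=210/np.tan(np.radians(float(i["vertical_fov"])/2));r=rays(i,np.c_[u,v],True)
A=R.from_euler('xyz',i["attitude"]).as_matrix();fw=r@A[:,2]
P=i["origin"]+r*(d[v,u]/fw)[:,None];print("z pct",np.percentile(P[:,2],[2,10,50,90,95,98]).round(1))
t=P[P[:,2]>np.percentile(P[:,2],98)-6];print("top mid",((t.max(0)+t.min(0))/2).round(1),"span",np.ptp(t,axis=0).round(1))
E
python3 meas.py blue blue 50 260 80 350 170; python3 meas.py coast wood 8 230 35 340 145
```

```text
blue 2360 [278  98  55  55] ell [305.2 125.3] [53.6 54.4] circ (array([ 600.6, -143.1]), np.float64(27.7), np.float64(1.0))
z pct [10.6 11.3 12.6 49.8 50.2 50.8]
top mid [ 600.6 -142.8   48.6] span [59.6 60.   7.5]
coast 5091 [240  52  82  79] ell [280.5  91.1] [78.6 80.6] circ (array([445.8, 107.3]), np.float64(46.1), np.float64(1.0))
z pct [-1.   1.   7.6  8.7  9.   9.3]
top mid [445.8 107.    7.1] span [93.6 93.2  6.9]
```

```bash
echo '[69, 25, 0, 0, 1, 69, 25, 0, 0, 1, 69, 25, 30, 0, 1, 69, 25, 70, 0, 1, 69, 25, 110, 0, 1]' | python3 -m handwheel
echo '[0, 0, 40, 0, 1, 0, 0, 70, 0, 1, 0, 0, 84, 0, 1, 0, 0, 84, 0, 1]' | python3 -m handwheel
echo '[0, 0, 0, 0, 1, 0, 0, 0, 0, 0.3, 0, 0, 0, 0, 0, 0, 0, 0, 0, 0, 0, 0, 0, 0, 0]' | python3 -m handwheel
echo '[0, 0, 0, 0, 0, 0, 0, 0, 0, 0, 0, 0, 0, 0, 0, 0, 0, 0, 0, 0]' | python3 -m handwheel
```

```text
t: 2.0
eef_pos: [600.7, -140.4, 104.8]
tcp_rot: [3.138, 0.001, 1.574]
ft_force: [0.5, -1.4, -0.6]
opening: 1.0
grip_force: 0.0
t: 2.33
eef_pos: [598.6, -140.6, 17.6]
tcp_rot: [-3.137, -0.002, 1.572]
ft_force: [-0.9, -0.2, -0.2]
opening: 1.003
grip_force: 0.0
t: 2.75
eef_pos: [600.5, -142.7, 21.8]
tcp_rot: [3.14, 0.001, 1.571]
ft_force: [-0.4, 0.2, -0.5]
opening: 0.775
grip_force: 0.0
t: 3.08
eef_pos: [600.2, -142.7, 21.2]
tcp_rot: [3.141, 0.0, 1.571]
ft_force: [-1.6, 0.6, 5.7]
opening: 0.658
grip_force: 30.0
```

```bash
echo '[0, 0, -40, 0, 0, 0, 0, -80, 0, 0, 0, 0, -120, 0, 0, 0, 0, -120, 0, 0]' | python3 -m handwheel
echo '[35, -22, 0, 0, 0, 70, -43, 0, 0, 0, 105, -65, 0, 0, 0, 140, -87, 0, 0, 0, 175, -108, 0, 0, 0]' | python3 -m handwheel
echo '[35, -22, 0, 0, 0, 70, -44, 0, 0, 0, 75, -47, 0, 0, 0, 75, -47, 0, 0, 0, 75, -47, 0, 0, 0]' | python3 -m handwheel
echo '[0, 0, 40, 0, 0, 0, 0, 75, 0, 0, 0, 0, 95, 0, 0, 0, 0, 95, 0, 0, 0, 0, 95, 0, 0]' | python3 -m handwheel
```

```text
t: 3.42
eef_pos: [602.6, -143.5, 147.9]
tcp_rot: [3.132, 0.003, 1.571]
ft_force: [0.4, -0.9, -1.2]
opening: 0.659
grip_force: 30.0
t: 3.83
eef_pos: [490.5, 33.5, 140.4]
tcp_rot: [-3.141, -0.0, 1.57]
ft_force: [0.9, 0.6, -0.5]
opening: 0.659
grip_force: 30.0
t: 4.25
eef_pos: [445.4, 107.4, 140.7]
tcp_rot: [3.141, 0.0, 1.572]
ft_force: [0.2, -0.7, -0.3]
opening: 0.66
grip_force: 30.0
t: 4.67
eef_pos: [445.5, 106.3, 45.1]
tcp_rot: [-3.14, 0.0, 1.569]
ft_force: [0.8, -0.2, -1.0]
opening: 0.655
grip_force: 30.0
```

```bash
echo '[0.5, 0, 7, 0, 0, 0.5, 0, 13, 0, 0, 0.5, 0, 14, 0, 0, 0.5, 0, 14, 0, 0, 0.5, 0, 14, 0, 0]' | python3 -m handwheel
echo '[0, 0, 1, 0, 0, 0, 0, 2, 0, 0, 0, 0, 2, 0, 0]' | python3 -m handwheel
```

```text
t: 5.08
eef_pos: [445.3, 107.9, 32.1]
tcp_rot: [3.141, -0.0, 1.571]
ft_force: [-0.3, -0.7, -1.4]
opening: 0.656
grip_force: 30.0
t: 5.33
eef_pos: [445.1, 107.9, 29.7]
tcp_rot: [3.141, -0.0, 1.571]
ft_force: [0.4, 0.3, -1.1]
opening: 0.656
grip_force: 30.0
```

```bash
echo '[0, 0, 1, 0, 0, 0, 0, 1, 0, 0, 0, 0, 1.5, 0, 0, 0, 0, 1.5, 0, 0]' | python3 -m handwheel
echo '[0, 0, 0, 0, 0.75, 0, 0, 0, 0, 0.85, 0, 0, 0, 0, 1, 0, 0, 0, 0, 1, 0, 0, 0, 0, 1]' | python3 -m handwheel
echo '[0, 0, -40, 0, 1, 0, 0, -80, 0, 1, 0, 0, -120, 0, 1, 0, 0, -160, 0, 1, 0, 0, -185, 0, 1]' | python3 -m handwheel
echo '[-100, 0, 0, 0, 1, -100, 0, 0, 0, 1, -100, 0, 0, 0, 1, -100, 0, 0, 0, 1, -100, 0, 0, 0, 1]' | python3 -m handwheel
python3 look.py bplaced; python3 meas.py bplaced blue 58 230 35 340 180;python3 meas.py bplaced wood 8 230 35 340 145
```

```text
t: 5.67
eef_pos: [445.1, 107.9, 29.1]
tcp_rot: [3.141, -0.0, 1.571]
ft_force: [-3.0, -0.3, 16.9]
opening: 0.656
grip_force: 30.0
t: 6.08
eef_pos: [445.0, 107.8, 28.0]
tcp_rot: [-3.141, 0.0, 1.571]
ft_force: [0.2, -0.1, 0.3]
opening: 0.947
grip_force: 0.0
t: 6.5
eef_pos: [445.4, 107.9, 216.8]
tcp_rot: [3.138, -0.0, 1.571]
ft_force: [0.3, -0.6, 0.3]
opening: 0.999
grip_force: 0.0
t: 6.92
eef_pos: [444.9, 7.3, 213.1]
tcp_rot: [-3.141, -0.0, 1.569]
ft_force: [-0.6, -0.3, -0.2]
opening: 0.999
grip_force: 0.0
6.9167 [444.9   7.3 213.1] [-3.1414e+00 -1.0000e-04  1.5686e+00] [446.3  84.1 382.9]
bplaced 2514 [253  66  57  56] ell [281.3  93.7] [55.1 56.2] circ (array([446.1, 107.6]), np.float64(27.7), np.float64(1.0))
z pct [18.7 19.3 20.7 57.6 58.1 58.6]
top mid [445.8 108.   56.2] span [59.4 59.7  6.9]
bplaced 2005 [241  58  82  80] ell [281.1  97.3] [79.2 80.9] circ (array([445.8, 107.3]), np.float64(46.1), np.float64(1.0))
z pct [-1.2 -0.3  7.6 57.2 58.  58.5]
top mid [446.3 108.   57.5] span [62.4 61.7  4.3]
```

View pics/bplaced.png

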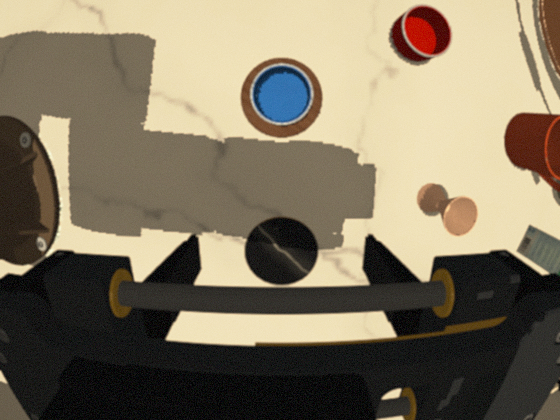

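Blue stands centred on the coaster at (281,94). Now the yellow tier.

```bash
echo '[-200, -7, 0, 0, 1, -200, -7, 0, 0, 1, -200, -7, 0, 0, 1, -200, -7, 0, 0, 1, -200, -7, 0, 0, 1]' | python3 -m handwheel
echo '[-200, -7, 0, 0, 1, -200, -7, 0, 0, 1, -200, -7, 0, 0, 1, -200, -7, 0, 0, 1, -200, -7, 0, 0, 1]' | python3 -m handwheel
echo '[0, 0, 0, 0, 1, 0, 0, 0, 0, 1]' | python3 -m handwheel
python3 look.py yel; python3 meas.py yel yellow 50 200 20 380 200
```

```text
t: 7.38
eef_pos: [438.1, -193.5, 213.0]
tcp_rot: [3.141, 0.0, 1.572]
ft_force: [0.4, 0.9, -0.3]
opening: 1.0
grip_force: 0.0
t: 7.8
eef_pos: [431.4, -393.9, 212.8]
tcp_rot: [-3.142, -0.0, 1.571]
ft_force: [1.4, 0.7, -0.6]
opening: 1.0
grip_force: 0.0
t: 7.97
eef_pos: [431.3, -392.4, 212.2]
tcp_rot: [-3.141, -0.001, 1.57]
ft_force: [0.4, -0.1, -0.3]
opening: 1.003
grip_force: 0.0
7.9667 [ 431.3 -392.4  212.2] [-3.1409e+00 -1.2000e-03  1.5698e+00] [ 432.7 -315.8  382.1]
yel 2623 [253  65  59  57] ell [281.7  93.4] [56.1 57.7] circ (array([ 432.7, -291. ]), np.float64(28.9), np.float64(1.0))
z pct [-0.5 11.  12.6 49.6 50.2 50.7]
top mid [ 432.9 -290.4   48.4] span [62.7 62.1  7.1]
```

View pics/yel.png

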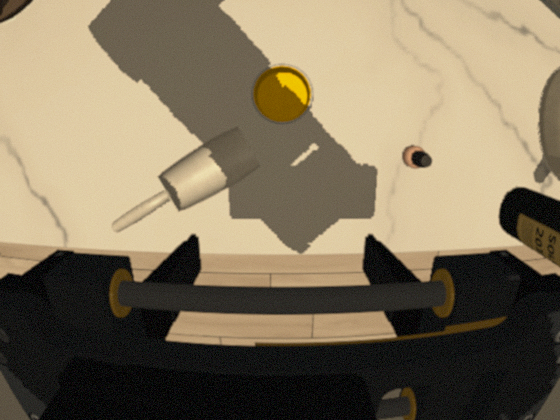

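The yellow tier at (283,94) has free space left and right of it. The scoop at (210,165) is below the finger line.

```bash
echo '[35, 1.5, 0, 0, 1, 70, 1.5, 0, 0, 1, 101.7, 1.5, 0, 0, 1, 101.7, 1.5, 30, 0, 1, 101.7, 1.5, 70, 0, 1]' | python3 -m handwheel
echo '[0, 0, 40, 0, 1, 0, 0, 80, 0, 1, 0, 0, 110, 0, 1, 0, 0, 122, 0, 1, 0, 0, 122, 0, 1]' | python3 -m handwheel
echo '[0, 0, 0, 0, 1, 0, 0, 0, 0, 0.3, 0, 0, 0, 0, 0, 0, 0, 0, 0, 0, 0, 0, 0, 0, 0]' | python3 -m handwheel
echo '[0, 0, 0, 0, 0, 0, 0, 0, 0, 0, 0, 0, 0, 0, 0, 0, 0, 0, 0, 0]' | python3 -m handwheel
```

```text
t: 8.43
eef_pos: [434.3, -288.0, 145.6]
tcp_rot: [3.136, 0.004, 1.575]
ft_force: [0.3, -1.1, -1.2]
opening: 1.0
grip_force: 0.0
t: 8.85
eef_pos: [431.9, -287.7, 18.7]
tcp_rot: [-3.138, -0.003, 1.573]
ft_force: [0.0, -0.2, -0.1]
opening: 1.001
grip_force: 0.0
t: 9.27
eef_pos: [432.9, -290.6, 22.1]
tcp_rot: [3.14, 0.001, 1.571]
ft_force: [-0.6, 0.8, 0.5]
opening: 0.778
grip_force: 0.0
t: 9.6
eef_pos: [432.6, -290.6, 21.6]
tcp_rot: [3.141, 0.0, 1.571]
ft_force: [-1.0, 0.2, 7.3]
opening: 0.655
grip_force: 30.0
```

```bash
echo '[0, 0, -40, 0, 0, 0, 0, -80, 0, 0, 0, 0, -120, 0, 0, 0, 0, -138, 0, 0, 0, 0, -138, 0, 0]' | python3 -m handwheel
echo '[40, 1.3, 0, 0, 0, 80, 2.7, 0, 0, 0, 120, 4, 0, 0, 0, 160, 5.3, 0, 0, 0, 200, 6.7, 0, 0, 0]' | python3 -m handwheel
echo '[40, 1.4, 0, 0, 0, 80, 2.8, 0, 0, 0, 120, 4.2, 0, 0, 0, 160, 5.6, 0, 0, 0, 190, 6.7, 0, 0, 0]' | python3 -m handwheel
echo '[8.3, 0, 0, 0, 0, 8.3, 0, 20, 0, 0, 8.3, 0, 50, 0, 0, 8.3, 0, 68, 0, 0, 8.3, 0, 68, 0, 0]' | python3 -m handwheel
echo '[0, 0, 0, 0, 0, 0, 0, 0, 0, 0]' | python3 -m handwheel
```

```text
t: 10.02
eef_pos: [433.7, -291.4, 163.2]
tcp_rot: [3.136, 0.004, 1.571]
ft_force: [0.7, -0.1, -1.5]
opening: 0.655
grip_force: 30.0
t: 10.43
eef_pos: [438.3, -88.7, 158.1]
tcp_rot: [-3.14, -0.001, 1.57]
ft_force: [1.3, -0.2, -1.4]
opening: 0.654
grip_force: 30.0
t: 10.85
eef_pos: [445.0, 102.1, 158.1]
tcp_rot: [-3.14, -0.0, 1.571]
ft_force: [0.6, -0.2, -2.4]
opening: 0.656
grip_force: 30.0
t: 11.27
eef_pos: [443.9, 107.4, 87.6]
tcp_rot: [-3.135, 0.001, 1.571]
ft_force: [-0.5, -0.8, -1.4]
opening: 0.655
grip_force: 30.0
t: 11.43
eef_pos: [446.2, 107.6, 91.5]
tcp_rot: [3.141, 0.0, 1.57]
ft_force: [0.1, 0.3, -1.4]
opening: 0.655
grip_force: 30.0
```

```bash
echo '[0, 0, 6, 0, 0, 0, 0, 10, 0, 0, 0, 0, 10, 0, 0, 0, 0, 12, 0, 0, 0, 0, 14, 0, 0]' | python3 -m handwheel
echo '[0, 0, 1, 0, 0, 0, 0, 2, 0, 0, 0, 0, 3, 0, 0, 0, 0, 4, 0, 0, 0, 0, 4, 0, 0]' | python3 -m handwheel
```

```text
t: 11.85
eef_pos: [446.1, 107.9, 77.3]
tcp_rot: [3.141, -0.0, 1.571]
ft_force: [-0.7, 0.1, -2.1]
opening: 0.651
grip_force: 30.0
t: 12.27
eef_pos: [445.9, 107.8, 73.0]
tcp_rot: [-3.142, 0.0, 1.571]
ft_force: [0.5, -0.3, -1.6]
opening: 0.655
grip_force: 30.0
```

```bash
echo '[0, 0, 1, 0, 0, 0, 0, 1.5, 0, 0, 0, 0, 2, 0, 0, 0, 0, 2, 0, 0]' | python3 -m handwheel
echo '[0, 0, 0, 0, 0.75, 0, 0, 0, 0, 0.85, 0, 0, 0, 0, 1, 0, 0, 0, 0, 1, 0, 0, 0, 0, 1]' | python3 -m handwheel
echo '[0, 0, -30, 0, 1, 0, 0, -60, 0, 1, 0, 0, -100, 0, 1, 0, 0, -140, 0, 1, 0, 0, -140, 0, 1]' | python3 -m handwheel
echo '[-100, 0, 0, 0, 1, -100, 0, 0, 0, 1, -100, 0, 0, 0, 1, -100, 0, 0, 0, 1, -100, 0, 0, 0, 1]' | python3 -m handwheel
python3 look.py yplaced; python3 meas.py yplaced yellow 100 220 20 350 180
```

```text
t: 12.6
eef_pos: [446.0, 107.9, 71.5]
tcp_rot: [3.141, -0.0, 1.571]
ft_force: [-2.1, -0.5, 4.7]
opening: 0.657
grip_force: 30.0
t: 13.02
eef_pos: [445.9, 107.8, 71.1]
tcp_rot: [3.142, 0.0, 1.571]
ft_force: [-0.4, 0.4, -0.5]
opening: 0.948
grip_force: 0.0
t: 13.43
eef_pos: [448.2, 108.2, 217.4]
tcp_rot: [3.132, -0.001, 1.571]
ft_force: [-0.1, -0.4, -0.0]
opening: 0.999
grip_force: 0.0
t: 13.85
eef_pos: [445.9, 7.3, 211.1]
tcp_rot: [3.142, -0.0, 1.569]
ft_force: [0.0, 0.9, 0.1]
opening: 1.001
grip_force: 0.0
13.85 [445.9   7.3 211.1] [ 3.1416e+00 -1.0000e-04  1.5686e+00] [447.2  84.1 380.9]
yplaced 3636 [247  57  69  68] ell [281.2  90.3] [66.3 67.9] circ (array([447. , 107.5]), np.float64(28.9), np.float64(1.0))
z pct [  7.9  61.3  62.8  99.7 100.2 100.7]
top mid [446.8 107.5  98.3] span [61.6 62.3  7.3]
```

Yellow is fully seated: its rim is at 100 mm and its centre at (446.5,107.5). Now red.

```bash
echo '[80, 156, 0, 0, 1, 80, 156, 0, 0, 1, 80, 156, 0, 0, 1, 80, 156, 0, 0, 1, 80, 156, 0, 0, 1]' | python3 -m handwheel
echo '[0, 0, 0, 0, 1, 0, 0, 0, 0, 1]' | python3 -m handwheel
python3 look.py red; python3 meas.py red red 50 200 20 380 200; python3 meas.py red red2 50 200 20 380 200
```

```text
t: 14.32
eef_pos: [605.7, 91.8, 210.3]
tcp_rot: [3.14, -0.001, 1.574]
ft_force: [-0.7, 0.3, -1.2]
opening: 1.001
grip_force: 0.0
t: 14.48
eef_pos: [601.1, 89.1, 210.4]
tcp_rot: [-3.14, 0.0, 1.573]
ft_force: [-0.7, -0.6, -0.0]
opening: 0.999
grip_force: 0.0
14.4833 [601.1  89.1 210.4] [-3.1400e+00  1.0000e-04  1.5727e+00] [602.5 165.9 380.1]
red 2418 [257  67  57  56] ell [285.   94.4] [54.4 55.8] circ (array([605.3, 189. ]), np.float64(27.8), np.float64(1.0))
z pct [10.6 11.3 12.7 49.7 50.3 50.6]
top mid [605.4 189.   48.2] span [60.3 60.5  6.9]Traceback (most recent call last):
  File "meas.py", line 6, in <module>
    b=max(blobs(q,*rng),key=lambda t:t[0]);hu,c=contour(b[3]);e=cv2.fitEllipse(c)
ValueError: max() iterable argument is empty
```

View pics/red.png

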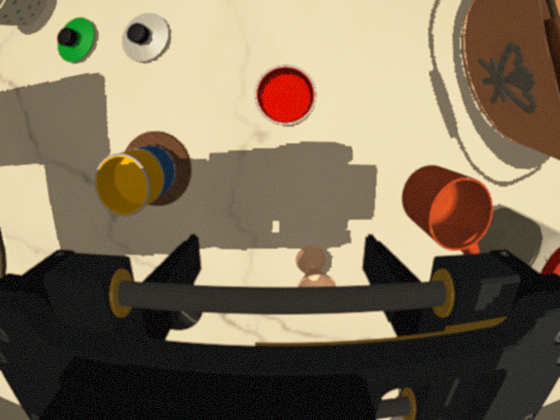

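Red is at (285,95), free on both sides. The steel lid is at (146,37) with the green one to its left at (76,40).

```bash
echo '[35, 4, 0, 0, 1, 70, 4, 0, 0, 1, 101, 4, 0, 0, 1, 101, 4, 30, 0, 1, 101, 4, 70, 0, 1]' | python3 -m handwheel
echo '[0, 0, 40, 0, 1, 0, 0, 70, 0, 1, 0, 0, 70, 0, 1, 0, 0, 70, 0, 1, 0, 0, 70, 0, 1]' | python3 -m handwheel
```

```text
t: 14.95
eef_pos: [606.2, 190.5, 143.9]
tcp_rot: [3.135, -0.001, 1.573]
ft_force: [0.6, -0.2, -0.3]
opening: 1.001
grip_force: 0.0
t: 15.37
eef_pos: [606.5, 188.7, 73.4]
tcp_rot: [3.139, -0.0, 1.57]
ft_force: [-1.0, 0.5, 0.2]
opening: 1.001
grip_force: 0.0
```

```bash
echo '[0, -0.8, 35, 0, 1, 0, -0.8, 52, 0, 1, 0, -0.8, 52, 0, 1, 0, -0.8, 52, 0, 1]' | python3 -m handwheel
echo '[0, 0, 0, 0, 0.6, 0, 0, 0, 0, 0.2, 0, 0, 0, 0, 0, 0, 0, 0, 0, 0, 0, 0, 0, 0, 0]' | python3 -m handwheel
echo '[0, 0, 0, 0, 0, 0, 0, 0, 0, 0, 0, 0, 0, 0, 0, 0, 0, 0, 0, 0]' | python3 -m handwheel
```

```text
t: 15.7
eef_pos: [605.8, 188.9, 21.0]
tcp_rot: [3.14, -0.0, 1.571]
ft_force: [0.4, 0.9, 0.2]
opening: 1.001
grip_force: 0.0
t: 16.12
eef_pos: [605.4, 188.9, 19.8]
tcp_rot: [3.141, -0.0, 1.571]
ft_force: [-0.6, -0.2, -0.1]
opening: 0.707
grip_force: 0.0
t: 16.45
eef_pos: [605.2, 188.9, 19.5]
tcp_rot: [3.141, -0.0, 1.571]
ft_force: [-1.3, -0.2, 5.1]
opening: 0.645
grip_force: 30.0
```

```bash
echo '[0, 0, -40, 0, 0, 0, 0, -80, 0, 0, 0, 0, -120, 0, 0, 0, 0, -150, 0, 0, 0, 0, -150, 0, 0]' | python3 -m handwheel
echo '[-16, -32, 0, 0, 0, -33, -64, 0, 0, 0, -49, -96, 0, 0, 0, -65, -128, 0, 0, 0, -81.4, -158.7, 0, 0, 0]' | python3 -m handwheel
echo '[0, 0, 0, 0, 0, 0, 0, 0, 0, 0, 0, 0, 15, 0, 0, 0, 0, 35, 0, 0, 0, 0, 38, 0, 0]' | python3 -m handwheel
echo '[0, 0, 0, 0, 0, 0, 0, 0, 0, 0, 0, 0, 0, 0, 0]' | python3 -m handwheel
```

```text
t: 16.87
eef_pos: [607.3, 189.4, 175.4]
tcp_rot: [3.133, -0.002, 1.571]
ft_force: [0.8, -0.2, -0.4]
opening: 0.645
grip_force: 30.0
t: 17.28
eef_pos: [444.2, 106.9, 168.2]
tcp_rot: [-3.14, 0.0, 1.571]
ft_force: [0.2, 0.1, -0.9]
opening: 0.642
grip_force: 30.0
t: 17.7
eef_pos: [446.2, 107.6, 128.7]
tcp_rot: [-3.139, 0.0, 1.571]
ft_force: [0.3, -1.0, -1.6]
opening: 0.642
grip_force: 30.0
t: 17.95
eef_pos: [447.0, 107.6, 131.7]
tcp_rot: [3.141, -0.0, 1.571]
ft_force: [0.5, 0.7, -1.2]
opening: 0.646
grip_force: 30.0
```

```bash
echo '[0, -0.3, 6, 0, 0, 0, -0.3, 10, 0, 0, 0, -0.3, 11, 0, 0, 0, -0.3, 13, 0, 0, 0, -0.3, 15, 0, 0]' | python3 -m handwheel
echo '[0, 0, 1, 0, 0, 0, 0, 2, 0, 0, 0, 0, 3, 0, 0, 0, 0, 4, 0, 0, 0, 0, 4, 0, 0]' | python3 -m handwheel
```

```text
t: 18.37
eef_pos: [446.2, 107.4, 116.0]
tcp_rot: [3.141, -0.0, 1.571]
ft_force: [0.1, -0.0, -1.6]
opening: 0.644
grip_force: 30.0
t: 18.78
eef_pos: [446.1, 107.5, 112.0]
tcp_rot: [-3.141, 0.0, 1.571]
ft_force: [0.4, 0.4, -1.0]
opening: 0.644
grip_force: 30.0
```

```bash
echo '[0, 0, 0.5, 0, 0, 0, 0, 1, 0, 0, 0, 0, 1.5, 0, 0, 0, 0, 1.5, 0, 0]' | python3 -m handwheel
echo '[0, 0, 0, 0, 0.75, 0, 0, 0, 0, 0.85, 0, 0, 0, 0, 1, 0, 0, 0, 0, 1, 0, 0, 0, 0, 1]' | python3 -m handwheel
echo '[0, 0, -30, 0, 1, 0, 0, -60, 0, 1, 0, 0, -100, 0, 1, 0, 0, -102, 0, 1, 0, 0, -102, 0, 1]' | python3 -m handwheel
echo '[-100, 0, 0, 0, 1, -100, 0, 0, 0, 1, -100, 0, 0, 0, 1, -100, 0, 0, 0, 1, -100, 0, 0, 0, 1]' | python3 -m handwheel
python3 look.py rplaced; python3 meas.py rplaced red 142 200 10 360 190
```

```text
t: 19.12
eef_pos: [446.2, 107.5, 111.4]
tcp_rot: [3.141, -0.0, 1.571]
ft_force: [-2.5, -0.9, 10.1]
opening: 0.644
grip_force: 30.0
t: 19.53
eef_pos: [446.1, 107.4, 110.6]
tcp_rot: [3.142, 0.0, 1.571]
ft_force: [-0.5, -0.4, -0.6]
opening: 0.94
grip_force: 0.0
t: 19.95
eef_pos: [446.9, 107.6, 214.4]
tcp_rot: [3.137, -0.0, 1.571]
ft_force: [-0.1, -0.2, -0.8]
opening: 1.001
grip_force: 0.0
t: 20.37
eef_pos: [445.7, 6.9, 211.5]
tcp_rot: [-3.14, -0.0, 1.568]
ft_force: [-0.9, -0.5, -0.3]
opening: 1.001
grip_force: 0.0
20.3667 [445.7   6.9 211.5] [-3.1398e+00 -4.0000e-04  1.5685e+00] [447.4  83.7 381.4]Traceback (most recent call last):
  File "meas.py", line 6, in <module>
    b=max(blobs(q,*rng),key=lambda t:t[0]);hu,c=contour(b[3]);e=cv2.fitEllipse(c)
ValueError: max() iterable argument is empty
```

```bash
python3 meas.py rplaced red2 142 200 10 360 190
echo '[178, -10, 0, 0, 1, 178, -10, 0, 0, 1, 178, -10, 0, 0, 1, 178, -10, 0, 0, 1, 178, -10, 0, 0, 1]' | python3 -m handwheel
echo '[0, 0, 0, 0, 1, 0, 0, 0, 0, 1, 0, 0, 0, 0, 1]' | python3 -m handwheel
python3 look.py lid
```

```text
rplaced 4593 [243  47  79  77] ell [281.9  85.3] [75.8 77.9] circ (array([447.2, 107.5]), np.float64(28.3), np.float64(1.0))
z pct [102.8 103.4 104.8 141.6 142.2 142.6]
top mid [447.4 107.9 140.4] span [59.8 60.1  7.5]
t: 20.83
eef_pos: [434.8, 190.6, 212.2]
tcp_rot: [-3.141, -0.001, 1.575]
ft_force: [0.5, -0.3, 0.3]
opening: 1.002
grip_force: 0.0
t: 21.08
eef_pos: [435.8, 185.1, 212.3]
tcp_rot: [-3.141, 0.0, 1.571]
ft_force: [-0.8, 0.6, 0.4]
opening: 1.003
grip_force: 0.0
21.0833 [435.8 185.1 212.3] [-3.1410e+00  4.0000e-04  1.5712e+00] [437.1 262.  382.1]
```

View pics/lid.png

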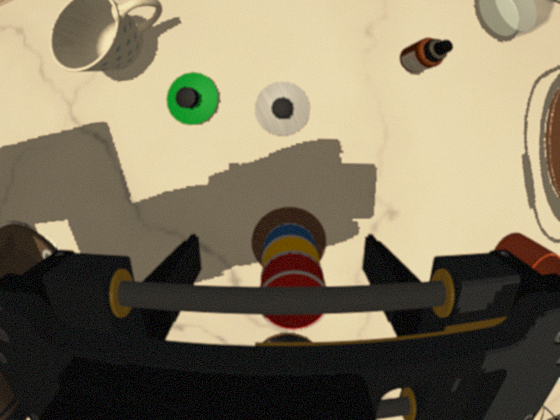

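The steel lid is at (283,107) with its knob at (283,108), and the green one is at (192,98), to be left alone.

Run:
```python
from h import *
p,d,i=load("lid");A=R.from_euler('xyz',i["attitude"]).as_matrix()
v,u=np.mgrid[70:150,240:330];u=u.ravel();v=v.ravel();r=rays(i,np.c_[u,v],True)
P=i["origin"]+r*(d[v,u]/(r@A[:,2]))[:,None]
k=P[:,2]>33;print("knob z",np.percentile(P[k,2],[50,95]),"mid",(P[k].max(0)+P[k].min(0))/2,P[k].mean(0),np.ptp(P[k],axis=0))
k=P[:,2]>5;print("lid mid",(P[k].max(0)+P[k].min(0))/2,np.ptp(P[k],axis=0))
q=np.full_like(p,255);q[80:135,260:310]=p[80:135,260:310]
b=max(blobs(q,(0,0,0),(180,255,75),50),key=lambda t:t[0]);c=contour(b[3])[1];print(b[:3],circ(i,c,37))
```

```text
knob z [ 37.14917687 382.09816795] mid [437.40219209 272.0367684  208.3098591 ] [437.52596588 271.05765929  67.09356979] [ 23.11392871  22.46868655 347.57661769]
lid mid [437.45478361 271.65215135 195.08146295] [ 61.10815774  60.86178852 374.03341   ]
(np.int32(319), array([282.3, 108.1]), array([273,  98,  20,  20], dtype=int32)) (array([437.7, 271.4]), np.float64(10.1), np.float64(1.0))
```

```bash
echo '[40, 1.8, 0, 0, 1, 86.4, 1.8, 0, 0, 1, 86.4, 1.8, 20, 0, 0.7, 86.4, 1.8, 60, 0, 0.7, 86.4, 1.8, 100, 0, 0.7]' | python3 -m handwheel
echo '[0, 0, 35, 0, 0.7, 0, 0, 70, 0, 0.7, 0, 0, 70, 0, 0.7, 0, 0, 70, 0, 0.7, 0, 0, 70, 0, 0.7]' | python3 -m handwheel
```

```text
t: 21.55
eef_pos: [438.7, 271.6, 112.4]
tcp_rot: [3.138, -0.001, 1.57]
ft_force: [-0.2, 0.2, -0.2]
opening: 0.845
grip_force: 0.0
t: 21.97
eef_pos: [438.9, 271.5, 44.2]
tcp_rot: [3.14, -0.001, 1.57]
ft_force: [-0.6, 0.5, 0.0]
opening: 0.703
grip_force: 0.0
```

```bash
echo '[0, -0.6, 15, 0, 0.7, 0, -0.6, 25, 0, 0.7, 0, -0.6, 25, 0, 0.7, 0, -0.6, 25, 0, 0.7]' | python3 -m handwheel
echo '[0, 0, 0, 0, 0.5, 0, 0, 0, 0, 0.3, 0, 0, 0, 0, 0, 0, 0, 0, 0, 0, 0, 0, 0, 0, 0]' | python3 -m handwheel
echo '[0, 0, 0, 0, 0, 0, 0, 0, 0, 0, 0, 0, 0, 0, 0, 0, 0, 0, 0, 0]' | python3 -m handwheel
```

```text
t: 22.3
eef_pos: [437.7, 271.9, 18.6]
tcp_rot: [3.141, -0.0, 1.571]
ft_force: [-0.5, -0.0, 0.5]
opening: 0.699
grip_force: 0.0
t: 22.72
eef_pos: [437.4, 271.9, 17.8]
tcp_rot: [3.141, -0.0, 1.571]
ft_force: [0.4, -0.4, 0.6]
opening: 0.404
grip_force: 0.0
t: 23.05
eef_pos: [437.3, 271.9, 17.7]
tcp_rot: [3.142, 0.0, 1.571]
ft_force: [-0.9, 0.7, 0.6]
opening: 0.241
grip_force: 30.0
```

```bash
echo '[0, 0, -20, 0, 0, 0, 0, -60, 0, 0, 0, 0, -100, 0, 0, 0, 0, -140, 0, 0, 0, 0, -180, 0, 0]' | python3 -m handwheel
echo '[0, 0, 0, 0, 0, 0, 0, 0, 0, 0, -30, 2, 0, 0, 0, -60, 3.5, 0, 0, 0, -90, 5, 0, 0, 0]' | python3 -m handwheel
echo '[-30, 2, 0, 0, 0, -60, 4.2, 0, 0, 0, -74, 4.2, 0, 0, 0, -74, 4.2, 0, 0, 0, -74, 4.2, 0, 0, 0]' | python3 -m handwheel
echo '[0, 0, 12, 0, 0, 0, 0, 24, 0, 0, 0, 0, 27, 0, 0, 0, 0, 27, 0, 0, 0, 0, 27, 0, 0]' | python3 -m handwheel
```

```text
t: 23.47
eef_pos: [436.8, 271.6, 199.5]
tcp_rot: [-3.141, 0.0, 1.571]
ft_force: [0.4, 0.4, -0.6]
opening: 0.242
grip_force: 30.0
t: 23.88
eef_pos: [441.4, 180.9, 196.0]
tcp_rot: [-3.139, 0.001, 1.572]
ft_force: [0.3, -1.1, -0.5]
opening: 0.24
grip_force: 30.0
t: 24.3
eef_pos: [446.1, 107.4, 196.5]
tcp_rot: [-3.139, 0.0, 1.569]
ft_force: [0.3, 0.4, -1.1]
opening: 0.242
grip_force: 30.0
t: 24.72
eef_pos: [446.4, 108.5, 170.5]
tcp_rot: [-3.141, 0.0, 1.572]
ft_force: [0.2, 0.4, 0.4]
opening: 0.241
grip_force: 30.0
```

Run:
```python
from h import *
p,_=read_camera("side");print(state()["eef_pos"].round(1))
cv2.imwrite("pics/hold.png",cv2.resize(p[90:240,190:330,::-1],(560,600),interpolation=cv2.INTER_CUBIC))
```

```text
[446.6 108.4 170.8]
```

View pics/hold.png

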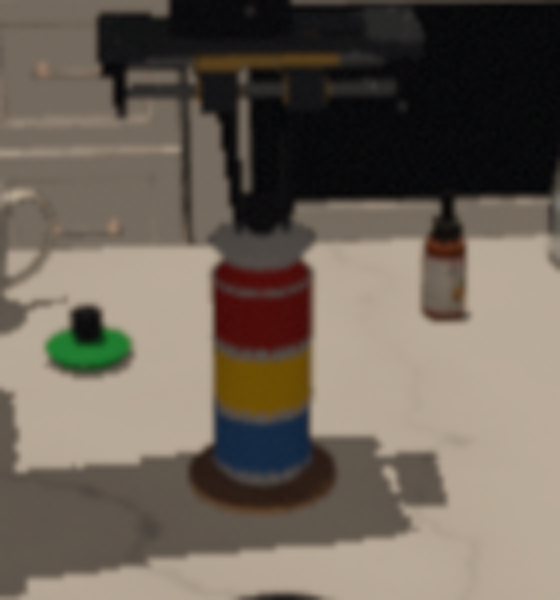

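The lid is held level above the red tier, at crop (262,245) over (262,280), and the three tiers stand straight. I'll lower it.

```bash
echo '[-0.6, 0, 5, 0, 0, -0.6, 0, 8, 0, 0, -0.6, 0, 11, 0, 0, -0.6, 0, 13, 0, 0, -0.6, 0, 15, 0, 0]' | python3 -m handwheel
echo '[0, 0, 1, 0, 0, 0, 0, 2, 0, 0, 0, 0, 3, 0, 0, 0, 0, 3, 0, 0]' | python3 -m handwheel
echo '[0, 0, 0.5, 0, 0, 0, 0, 1, 0, 0, 0, 0, 1.5, 0, 0, 0, 0, 1.5, 0, 0]' | python3 -m handwheel
```

```text
t: 25.18
eef_pos: [446.5, 107.2, 155.4]
tcp_rot: [-3.142, 0.0, 1.571]
ft_force: [0.5, 0.3, 0.1]
opening: 0.24
grip_force: 30.0
t: 25.52
eef_pos: [446.5, 107.3, 152.5]
tcp_rot: [-3.142, 0.0, 1.571]
ft_force: [0.6, -0.1, -1.0]
opening: 0.241
grip_force: 30.0
t: 25.85
eef_pos: [446.7, 107.3, 151.6]
tcp_rot: [3.141, -0.0, 1.571]
ft_force: [-2.1, -0.4, 5.4]
opening: 0.243
grip_force: 30.0
```

Seated with 5 N of contact at the expected height. I'll release, retreat and check.

```bash
echo '[0, 0, 0, 0, 0.35, 0, 0, 0, 0, 0.45, 0, 0, 0, 0, 0.6, 0, 0, 0, 0, 0.7, 0, 0, 0, 0, 0.7]' | python3 -m handwheel
echo '[0, 0, -20, 0, 0.7, 0, 0, -50, 0, 0.7, 0, 0, -80, 0, 0.7, 0, 0, -100, 0, 0.7, 0, 0, -100, 0, 0.7]' | python3 -m handwheel
echo '[-130, 0, 0, 0, 0.7, -130, 0, 0, 0, 0.7, -130, 0, 0, 0, 0.7, -130, 0, 0, 0, 0.7, -130, 0, 0, 0, 0.7]' | python3 -m handwheel
echo '[0, 0, 0, 0, 0.7, 0, 0, 0, 0, 0.7, 0, 0, 0, 0, 0.7]' | python3 -m handwheel
python3 look.py final
python3 - <<'E'
from h import *
p,d,i=load("final");A=R.from_euler('xyz',i["attitude"]).as_matrix()
v,u=np.mgrid[0:230,180:380];u=u.ravel();v=v.ravel();r=rays(i,np.c_[u,v],True);g=d[v,u]>0
P=(i["origin"]+r*(d[v,u]/(r@A[:,2]))[:,None])[g];n=np.linalg.norm(P[:,:2]-[446,107],axis=1)<45;P=P[n]
k=(P[:,2]>165)&(P[:,2]<180);print("knob",P[k].mean(0),np.percentile(P[k,2],95));k=(P[:,2]>139)&(P[:,2]<153);print("lid",((P[k].max(0)+P[k].min(0))/2).round(1),np.ptp(P[k],axis=0))
for s in (446-25,446+25):
    q=k&(abs(P[:,0]-s)<3)&(abs(P[:,1]-107.5)<8);print("disc z at x",s,np.median(P[q,2]))
for s in (107.5-25,107.5+25):
    q=k&(abs(P[:,1]-s)<3)&(abs(P[:,0]-446)<8);print("disc z at y",s,np.median(P[q,2]))
p,_=read_camera("side");cv2.imwrite("pics/finals.png",cv2.resize(p[60:400,190:560,::-1],(650,598)))
E
```

```text
t: 26.27
eef_pos: [446.5, 107.2, 151.1]
tcp_rot: [-3.142, 0.0, 1.571]
ft_force: [-0.2, 0.8, -0.5]
opening: 0.533
grip_force: 0.0
t: 26.68
eef_pos: [447.8, 107.4, 254.8]
tcp_rot: [3.135, -0.001, 1.571]
ft_force: [0.1, 0.3, -0.5]
opening: 0.7
grip_force: 0.0
t: 27.1
eef_pos: [446.3, -24.6, 250.6]
tcp_rot: [-3.141, -0.0, 1.567]
ft_force: [-0.1, 0.0, 0.2]
opening: 0.699
grip_force: 0.0
t: 27.35
eef_pos: [446.5, -21.5, 251.0]
tcp_rot: [-3.141, -0.0, 1.573]
ft_force: [0.3, -0.0, -0.2]
opening: 0.699
grip_force: 0.0
27.35 [446.5 -21.5 251. ] [-3.1414e+00 -2.0000e-04  1.5726e+00] [447.6  55.3 420.8]
knob [447.79735617 106.56016844 170.90863407] 172.32028468611858
lid [447.8 106.9 145. ] [62.24986019 62.05161161  9.95398475]
disc z at x 421 145.57145536524138
disc z at x 471 146.00120058042097
disc z at y 82.5 146.00841573773977
disc z at y 132.5 145.7007368657401
```

View pics/finals.png

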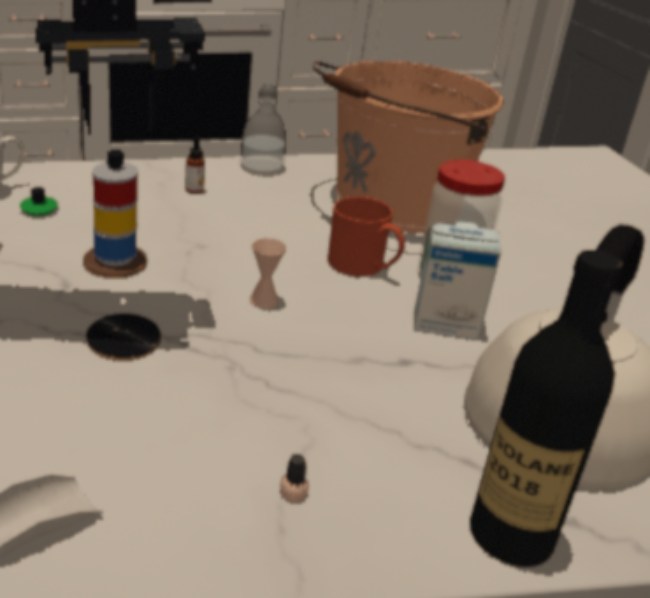

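The stack at (115,215) is straight, and the lid is level and seated with its knob top at 171–172 mm. The bystanders are untouched.

```bash
python3 -c "from cell import *;print(job_done())"
```

```text
the job is handed in; nothing more can be done
None
```

The lunchbox is built on the wooden coaster in the order blue, yellow, red, steel lid; camera checks show every part fully seated, the bystanders were left alone, and the job was handed in at about 27 s.

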